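# Lock three parts boxes into a stack

### The job

Stack the three lidded parts boxes to clear the bench. Leave the tallest one standing where it is; first set the middle-height box on it, then the lowest box on top of that, all with their latch ends on the same side, so that the recesses under each box drop fully over the lugs on the lid below and it sits flat. Do not disturb the two jars and the tub behind them.

Things in the scene. Friction and masses are not known exactly. Their poses are not given: they have to be found in the camera images.
- deep_box: the tallest of three lidded parts boxes (white body, grey lid that stays shut): 120 mm long (own x), 56 mm wide (own y), 54 mm high without the lugs, about 0.4 kg. Origin: centre of the underside, z up; own -x points to the latch end. The latch tab (24 mm wide, 4 to 6 mm out) is on the -x end, two small hinge knuckles on the +x end; the long sides are plain and upright.
- mid_box: the middle-height of three lidded parts boxes (white body, grey lid that stays shut): 120 mm long (own x), 56 mm wide (own y), 42 mm high without the lugs, about 0.2 kg. Origin: centre of the underside, z up; own -x points to the latch end. Latch, hinge, lugs and recesses are placed as on the others.
- low_box: the lowest of three lidded parts boxes (white body, grey lid that stays shut): 120 mm long (own x), 56 mm wide (own y), 32 mm high without the lugs, about 0.15 kg. Origin: centre of the underside, z up; own -x points to the latch end. Latch, hinge, lugs and recesses are placed as on the others.
- deep_box_long_lug (a point): middle of the long lug's foot, on the flat lid top of the tallest box, 35 mm from the box centre towards the latch end. A half-round bar lying across the box (along y), 30 mm long, 14 mm wide, 6.5 mm high. All three lids have the same lugs; a box locks home only with its latch end on the same side as the one below.
- deep_box_short_lug (a point): middle of the short lug's foot on the tallest box's lid top, 35 mm from the centre towards the hinge end: the same half-round bar but 18 mm long. All three lids have it.
- mid_box_long_recess (a point): centre of the mouth of the long recess in the underside of the middle-height box, 35 mm from the centre towards the latch end: 18 mm (x) by 34 mm (y), 9 mm deep, so 2 mm free round the long lug. All three boxes have it. When seated, the underside lies flat on the lid below.
- mid_box_short_recess (a point): centre of the mouth of the short recess in the underside of the middle-height box, 35 mm from the centre towards the hinge end: 18 by 22 mm, 9 mm deep, so 2 mm free round the short lug. All three boxes have it.
- frit_jar_1: round jar with a white lid, 58 mm across and 58 mm high, behind the boxes; origin at the centre of its underside. Leave alone.
- frit_jar_2: a second such jar, 58 mm across and 58 mm high, behind the boxes; origin at the centre of its underside. Leave alone.
- flux_tub: square milky plastic tub, 77 x 68 mm and 70 mm high, behind the boxes; origin under its body near the middle. Leave alone.

How it is judged:
By the outcome, as a careful person would: the job done as asked, in the order asked, and still so for the second after the job is handed in, with the robot touching nothing.
It also fails if it takes over 64 s, if anything falls off the work surface, if the arm or the gripper's body presses on something with over 40 N, if the wrist force passes 120 N, or if a joint passes its speed limit or range.

### The arm

A 7-joint arm with a two-finger parallel gripper is mounted at the origin on a cart in front of the work surface, level with it; the furniture and walls round the work are solid. World frame = base frame: x ahead of the robot, y to its left, z up, the work surface at z = 0. Lengths are in m, angles in rad, forces in N, time in s.
With the tool pointing down it reaches from about 0.35 to 0.9 m from the base axis. Payload 8.1 kg.
Tool frame: the origin (TCP) lies at the centre of the arm's flange, where the gripper is bolted on; the fingertips stand 173 mm ahead of it and the grasp point (between the pads) lies 155 mm ahead of it; z points along the fingers, y is the line along which they close (so a half turn about z gives the same grasp; the last joint's range is limited). The gripper opens to 85 mm and grips with 20 to 120 N. Pads are 22 mm wide; open, the fingers measure 114 mm over their backs; the gripper's body (76 mm by 85 mm) begins 54 mm behind the grasp point. The pads swing forward as they close: fully open they stand 13 mm farther back than shut.
Start: joints at [1.126, 0.434, 0.025, 1.573, -0.012, 1.134, -0.075], TCP at [0.209, -0.589, 0.405] pointing down, gripper open.
Joint ranges: [-2.62, 2.62], [-0.44, 2.09], [-1.27, 1.32], [0.08, 2.57], [-1.32, 4.46], [0.12, 2], [-2.74, 2.74]. Speed limits (rad/s): [2.22, 2.22, 3.01, 3.01, 3.14, 3.14, 3.14].

### API

Orientations are given as a rotation vector (axis times angle).
In Python, from plant import * gives the robot as it stands. The module is installed in compiled form; this text tells all that it offers.
- The arm moves only by the tool jog_arm, never from a script. Its argument "commands" is a list of rows, each a list of 6 numbers: the shift along the tool's x, y, z in cm, then the turn, a rotation vector about the tool's x, y, z in rad. In form: [[tx, ty, tz, ax, ay, az], ...]. A call has exactly 10 rows; each row is the pose to reach, as a shift and turn from the pose commanded when the call began, along the tool's axes at that moment; what a row does not reach only later rows make up. A row lasts 1/12 s, in which the tool goes at most 41.7 mm and 7.16 degrees, less where a joint would pass 70% of its speed; a pose out of reach is approached as far as the arm can. A call with a gripper value outside its range is refused whole. "jaw" is the opening, from 0 (shut) to 1 (fully open), set as the call begins (left out, the last holds). The fingers move at their own pace and stop on an object; "grip_force" is the grip in N (left out, the last holds). Time passes only in rows, so rows that repeat a pose let the fingers close, or fill a call up. It gives the time, the measured TCP pose, the force, the opening and the grip force at its end, in the units of the state.
- get_state(): the state, without advancing time (a new reading comes with each control period).
- camera(name): name is "scene" or "top" or "wrist"; returns (picture, depth): 400x640x3 uint8, red, green, blue; 400x640 float32, m along the optical axis (not along the pixel's ray), 0 where there is no reading.
- camera_info(name): a dict with "mtx" (3x3 intrinsics, pixels), "dist" ([k1, k2, p1, p2, k3] as OpenCV has them; the pictures are not rectified), "cam_to_world" (4x4, takes a point from camera to world coordinates). Camera axes: x right, y up, looking along -z (the intrinsics and any distortion apply to the point x, -y, -z); pixel columns grow to the right and rows downward; lengths in m; the calibration is good to about 2 mm. A picture is of the moment at which its call begins: read the wrist's pose just before it. camera_info takes no time and is no camera call; for the wrist camera it gives the pose at the moment of the call.
- close_job(): hands the job in; it is judged then, once.
The state is a dict: "time_s": time; "qpos": joint angles; "joint_vel": joint speeds; "joint_efforts": joint torques, N m; "tcp_pos": TCP position; "eef_rot": TCP orientation; "ft_force": force on the tool from outside, world axes, zero at the start; "moment": the same for the moment, N m; "opening": finger opening in m; "grasp_force": force on a finger pad.
Only numpy, scipy, OpenCV 4.12 (cv2) and the standard library are available. Lean on these libraries where they do the work, as an engineer would, in place of code of your own. Each camera call takes 0.05 s, during which the arm holds its last target. There are 200 camera calls.

## Working session

There is one attempt and no reset: what is moved stays moved. The work goes in short steps, Python scripts to look and compute and a tool call to move; the robot and the scene stay as the last step left them, time stands still between calls to the robot, and variables do not carry over. Pictures are saved under pics/ and viewed, at most 10 in all, crops included, and the job is handed in when it is done.

Besides the shell and the picture viewer there is one more tool, called after "Call:" in YAML: its name, and indented under it one key for each argument. jog_arm: Moves the arm, as the interface text tells. Its arguments: {"type":"object","properties":{"commands":{"type":"array"},"jaw":{"type":"number"},"grip_force":{"type":"number"}},"required":["commands"]}

```bash
mkdir -p pics
python3 - <<'E'
from plant import *
import cv2,numpy as np
s=get_state();print({k:np.round(v,4) for k,v in s.items()})
for n in("scene","top"):
    i=camera_info(n);p,d=camera(n);np.savez(f"pics/{n}0.npz",p=p,d=d,**i)
    cv2.imwrite(f"pics/{n}0.png",p[:,:,::-1]);print(n,np.round(i["mtx"],1).tolist(),i["dist"],np.round(i["cam_to_world"],3).tolist())
E
```

```text
{'time_s': np.float64(0.0), 'qpos': array([ 1.1264,  0.4353,  0.025 ,  1.5741, -0.0116,  1.134 , -0.0751]), 'joint_vel': array([ 0.0014, -0.0005, -0.0012, -0.0008, -0.0005,  0.0003,  0.0001]), 'joint_efforts': array([-1.00000e-04, -6.70474e+01,  1.02500e+00, -3.16216e+01,
        1.55000e-02,  1.26000e-02, -0.00000e+00]), 'tcp_pos': array([ 0.2093, -0.5887,  0.4039]), 'eef_rot': array([-3.0943e+00, -5.3390e-01,  7.0000e-04]), 'ft_force': array([ 0.6082,  0.0343, -0.3043]), 'moment': array([ 0.0605, -0.0085,  0.0344]), 'grasp_force': np.float64(0.0), 'opening': np.float64(0.0857)}
scene [[452.7, 0.0, 315.8], [0.0, 452.7, 199.9], [0.0, 0.0, 1.0]] [-0.06625223  0.          0.          0.          0.        ] [[-0.884, 0.345, -0.315, 0.177], [-0.467, -0.643, 0.607, 0.77], [0.007, 0.684, 0.73, 0.975], [0.0, 0.0, 0.0, 1.0]]
top [[369.9, 0.0, 319.5], [0.0, 369.9, 198.1], [0.0, 0.0, 1.0]] [-0.01321866  0.          0.          0.          0.        ] [[-0.176, 0.963, -0.203, 0.373], [-0.984, -0.172, 0.036, 0.014], [-0.001, 0.206, 0.979, 0.897], [0.0, 0.0, 0.0, 1.0]]
```

View pics/top0.png

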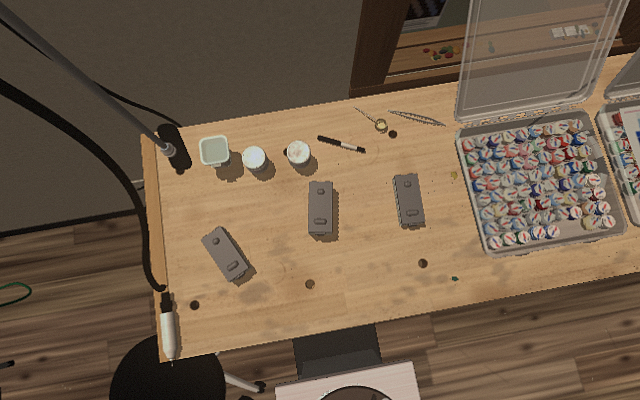

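View pics/scene0.png

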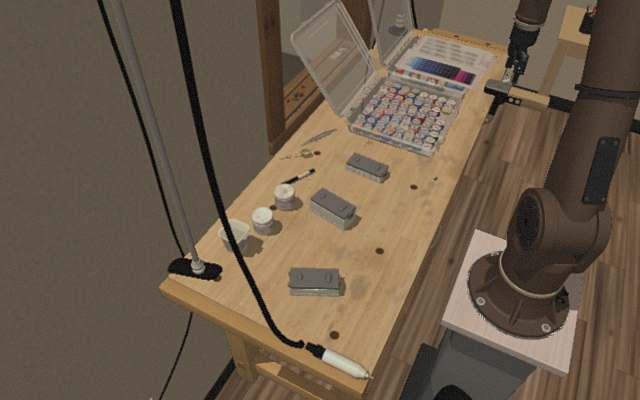

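The top view shows three grey-lidded boxes at about (225,253), (320,208) and (409,200). The jars are at (254,158) and (299,152), and the tub at (214,151). Next I'll measure heights and poses.

```bash
cat > h.py <<'E'
import cv2,numpy as np
def rays(i,uv):
    n=cv2.undistortPoints(np.float32(uv).reshape(-1,1,2),i["mtx"],np.array(i["dist"]))[:,0]
    return np.c_[n[:,0],-n[:,1],-np.ones(len(n))]
def world(i,uv,dep):
    c=rays(i,uv)*np.asarray(dep)[:,None];T=i["cam_to_world"];return c@T[:3,:3].T+T[:3,3]
def onplane(i,uv,z):
    T=i["cam_to_world"];r=rays(i,uv)@T[:3,:3].T;o=T[:3,3];return o+r*((z-o[2])/r[:,2])[:,None]
def cloud(i,d):
    v,u=np.mgrid[:400,:640];return world(i,np.c_[u.ravel(),v.ravel()],d.ravel()).reshape(400,640,3)
def grey(p):
    h=cv2.cvtColor(p,cv2.COLOR_RGB2HSV);return (h[...,1]<60)&(h[...,2]>50)&(h[...,2]<150)
E
cat > m.py <<'E'
from h import *
i=dict(np.load("pics/top0.npz"));p,d=i["p"],i["d"]
W=cloud(i,d)
for c in [(225,253),(320,208),(409,200)]:
    print(c,"table z near",[np.round(W[c[1]+dy,c[0]+dx,2],4) for dx,dy in((-45,0),(30,10),(0,50))])
    roi=np.zeros((400,640),bool);roi[c[1]-38:c[1]+38,c[0]-38:c[0]+38]=1
    m=roi&(W[...,2]>.02)&(W[...,2]<.09)&grey(p)
    n,l,st,_=cv2.connectedComponentsWithStats(m.astype(np.uint8));k=1+st[1:,4].argmax();m=l==k
    z=np.median(W[m][:,2])
    lid=m&(abs(W[...,2]-z)<.003)
    P=W[m]; r=cv2.minAreaRect(np.float32(P[:,:2]*1000));
    hi=W[m&(W[...,2]>z+.003)]
    ax=np.deg2rad(r[2]);print("z",z.round(4),"rect",np.round(r[0],1),np.round(r[1],1),round(r[2],1),"n",m.sum(),"hi n",len(hi))
    u=np.array([np.cos(ax),np.sin(ax)]);u=u if r[1][0]>r[1][1] else np.array([-u[1],u[0]])
    s=(hi[:,:2]*1000-r[0])@u
    for g in(s>20,s<-20): print("  lug n",g.sum(),hi[g].mean(0).round(4)," along",s[g].mean().round(1))
    yy,xx=np.where(m);print("  px",xx.min(),xx.max(),yy.min(),yy.max())
E
python3 m.py
python3 - <<'E'
import cv2
p=cv2.imread("pics/top0.png")[120:290,140:440]
cv2.imwrite("pics/crop0.png",cv2.resize(p,(800,453),interpolation=cv2.INTER_CUBIC))
E
```

```text
(225, 253) table z near [np.float64(-0.0004), np.float64(0.0026), np.float64(0.0011)]
z 0.0419 rect [461.6 221.1] [125.5  54.2] 26.0 n 1200 hi n 81
  lug n 26 [0.4936 0.2362 0.0467]  along 35.4
  lug n 46 [0.4304 0.2067 0.0471]  along -34.3
  px 201 247 227 281
(320, 208) table z near [np.float64(0.0012), np.float64(0.0006), np.float64(-0.0001)]
z 0.0542 rect [527.8 -13.9] [ 54.1 126.6] 78.3 n 1151 hi n 80
  lug n 51 [ 0.4923 -0.0069  0.0592]  along 36.2
  lug n 26 [ 0.5641 -0.0188  0.0592]  along -36.6
  px 308 332 181 234
(409, 200) table z near [np.float64(0.0007), np.float64(0.0006), np.float64(-0.0004)]
z 0.0324 rect [ 513.5 -228.3] [ 55.6 127.3] 86.2 n 1148 hi n 88
  lug n 52 [ 0.4787 -0.2261  0.0378]  along 34.9
  lug n 32 [ 0.5511 -0.2311  0.0372]  along -37.7
  px 394 424 174 225
```

View pics/crop0.png

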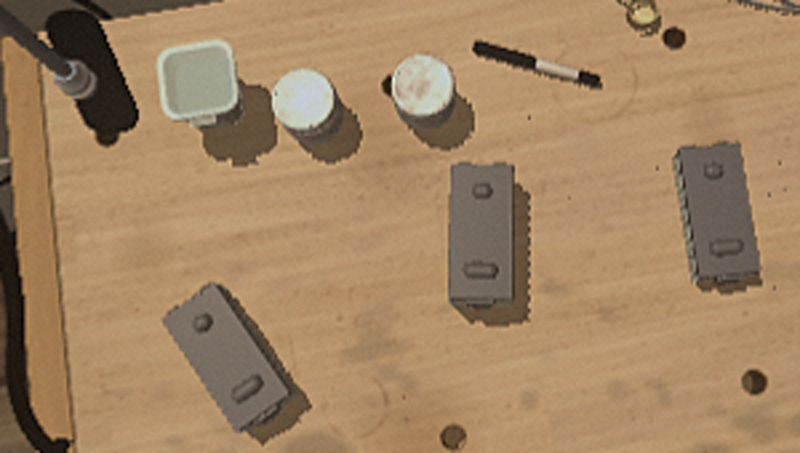

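The left box is mid (lid 42 mm), the centre one is deep (54 mm) and the right one is low (32 mm). All the latch and long-lug ends face the robot. I'll move above mid.

Call:
jog_arm:
  commands:
    - [51,-67.8,5,0,0,-0.1]
    - [51,-67.8,5,0,0,-0.1]
    - [51,-67.8,5,0,0,-0.1]
    - [51,-67.8,5,0,0,-0.1]
    - [51,-67.8,5,0,0,-0.1]
    - [51,-67.8,5,0,0,-0.1]
    - [51,-67.8,5,0,0,-0.1]
    - [51,-67.8,5,0,0,-0.1]
    - [51,-67.8,5,0,0,-0.1]
    - [51,-67.8,5,0,0,-0.1]
  jaw: 1

```text
time_s: 0.93
tcp_pos: [0.3335, -0.1899, 0.3801]
eef_rot: [3.065, 0.688, -0.0]
ft_force: [2.5, 0.3, -0.1]
opening: 0.0854
grasp_force: 0.0
```

Call:
jog_arm:
  commands:
    - [29.2,-31.6,3,0,0,0]
    - [29.2,-31.6,3,0,0,0]
    - [29.2,-31.6,3,0,0,0]
    - [29.2,-31.6,3,0,0,0]
    - [29.2,-31.6,3,0,0,0]
    - [29.2,-31.6,3,0,0,0]
    - [29.2,-31.6,3,0,0,0]
    - [29.2,-31.6,3,0,0,0]
    - [29.2,-31.6,3,0,0,0]
    - [29.2,-31.6,3,0,0,0]

```text
time_s: 1.77
tcp_pos: [0.4583, 0.2066, 0.3508]
eef_rot: [3.065, 0.688, -0.001]
ft_force: [0.8, 0.1, -0.4]
opening: 0.0855
grasp_force: 0.0
```

```bash
cat > look.py <<'E'
from plant import *
from h import *
from scipy.spatial.transform import Rotation as Ro
def shot(name,cam="wrist"):
    s=get_state();i=camera_info(cam);p,d=camera(cam);np.savez(f"pics/{name}.npz",p=p,d=d,**i)
    cv2.imwrite(f"pics/{name}.png",p[:,:,::-1]);return s,i,p,d
def move(s,x,y,z,yaw):
    "shift in cm and turn about tool z from the measured pose; yaw in deg of tool x"
    R=Ro.from_rotvec(s["eef_rot"]);t=R.as_matrix()
    sh=t.T@(np.array([x,y,z])-s["tcp_pos"])*100
    T=Ro.from_euler('z',yaw,degrees=True)*Ro.from_rotvec([np.pi,0,0])
    return np.round(sh,2),np.round((R.inv()*T).as_rotvec(),3)
def boxes(i,p,d,zs,tol=.006):
    W=cloud(i,d);out=[]
    for z in zs:
        m=(d>0)&(abs(W[...,2]-z)<tol)&grey(p)
        n,l,st,_=cv2.connectedComponentsWithStats(m.astype(np.uint8))
        m=l==1+st[1:,4].argmax();zz=np.median(W[m][:,2])
        r=cv2.minAreaRect(np.float32(W[m][:,:2]*1000))
        print("lid z",zz.round(4),"rect",np.round(r[0],1),np.round(r[1],1),round(r[2],1),m.sum())
E
python3 - <<'E'
from look import *
s,i,p,d=shot("w1");print(s["tcp_pos"].round(4),s["eef_rot"].round(3),s["qpos"].round(2))
print(i["cam_to_world"].round(3).tolist());print(i["mtx"][0,0]);boxes(i,p,d,[.042,.054])
E
```

```text
[0.4583 0.2066 0.3508] [ 3.065e+00  6.880e-01 -1.000e-03] [-0.1   0.35 -0.55  1.9   0.22  0.95 -1.88]
[[0.427, 0.858, 0.286, 0.532], [-0.904, 0.405, 0.135, 0.241], [-0.0, -0.316, 0.949, 0.321], [0.0, 0.0, 0.0, 1.0]]
319.9668017301343
lid z 0.043 rect [462.  223.9] [122.   52.8] 26.1 7219
lid z 0.0547 rect [527.1 -10.9] [ 53.4 123.1] 78.9 6932
```

View pics/w1.png

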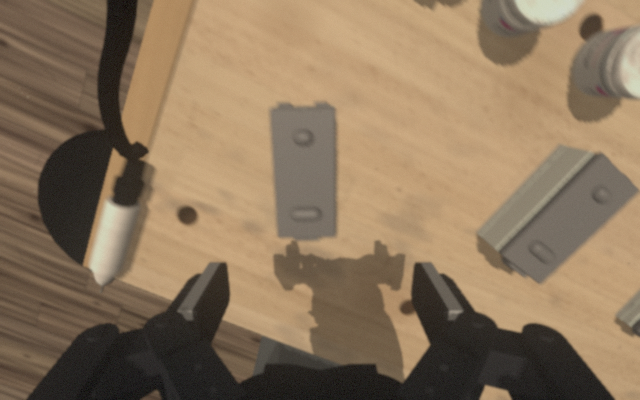

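Wrist view: mid is at (305,170), with its long lug at (306,213) nearest the robot. Deep is at (570,215), and the fingers are at the bottom of the frame. Next I'll compute the approach.

```bash
python3 -c "
from look import *
s=get_state();print(s['time_s'],s['tcp_pos'],s['joint_vel'].round(3));print(move(s,.462,.2239,.26,26.1))"
```

```text
1.8167 [0.45918424 0.21468778 0.35104529] [ 0.07  -0.067 -0.011  0.08  -0.065 -0.021  0.177]
(array([ 0.61, -0.66,  9.11]), array([-0.005, -0.004, -0.007]))
```

Call:
jog_arm:
  commands:
    - [0.2,-0.2,9,0,0,-0.01]
    - [0.2,-0.2,9,0,0,-0.01]
    - [0.2,-0.2,9,0,0,-0.01]
    - [0.2,-0.2,9,0,0,-0.01]
    - [0.2,-0.2,9,0,0,-0.01]
    - [0.2,-0.2,9,0,0,-0.01]
    - [0.2,-0.2,9,0,0,-0.01]
    - [0.2,-0.2,9,0,0,-0.01]
    - [0.2,-0.2,9,0,0,-0.01]
    - [0.2,-0.2,9,0,0,-0.01]

```text
time_s: 2.65
tcp_pos: [0.4593, 0.2073, 0.262]
eef_rot: [-3.062, -0.703, -0.002]
ft_force: [-0.3, -0.4, 0.1]
opening: 0.0852
grasp_force: 0.0
```

```bash
python3 -c "
from look import *
s,i,p,d=shot('w2');print(s['tcp_pos']);boxes(i,p,d,[.042]);print(move(s,.462,.2239,.183,26.1))"
```

```text
[0.4593287  0.2072732  0.26195735]
lid z 0.043 rect [460.6 221.7] [123.8  54.9] 26.3 14690
(array([ 0.96, -1.38,  7.9 ]), array([ 0.   , -0.001, -0.004]))
```

Call:
jog_arm:
  commands:
    - [0.8,-1.25,3.5,0,0,0]
    - [0.8,-1.25,3.5,0,0,0]
    - [0.8,-1.25,3.5,0,0,0]
    - [0.8,-1.25,3.5,0,0,0]
    - [0.8,-1.25,3.5,0,0,0]
    - [0.8,-1.25,3.5,0,0,0]
    - [0.8,-1.25,3.5,0,0,0]
    - [0.8,-1.25,3.5,0,0,0]
    - [0.8,-1.25,3.5,0,0,0]
    - [0.8,-1.25,3.5,0,0,0]

```text
time_s: 3.53
tcp_pos: [0.4609, 0.222, 0.2264]
eef_rot: [3.062, 0.703, 0.0]
ft_force: [0.6, -0.2, -1.1]
opening: 0.0856
grasp_force: 0.0
```

```bash
python3 -c "
from look import *
s,i,p,d=shot('w3');print(s['tcp_pos'],s['eef_rot']);boxes(i,p,d,[.042]);print(move(s,.461,.222,.183,26.2));s=get_state();print(s['tcp_pos'])"
```

```text
[0.46092634 0.22198714 0.22641473] [3.06180590e+00 7.03297398e-01 4.95151926e-04]
lid z 0.0429 rect [460.8 222. ] [125.3  55.6] 26.7 20034
(array([0.01, 0.  , 4.34]), array([ 0.   , -0.   , -0.006]))
[0.46088258 0.22200878 0.22631175]
```

View pics/w3.png

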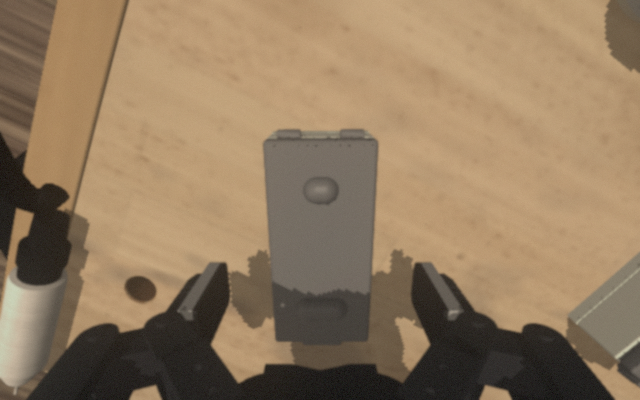

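The box lies between the open fingers (pads at columns 228 and 415, box from 265 to 377). I'll descend and grip.

Call:
jog_arm:
  commands:
    - [0,0,2,0,0,-0.01]
    - [0,0,4.3,0,0,-0.01]
    - [0,0,4.3,0,0,-0.01]
    - [0,0,4.3,0,0,-0.01]
    - [0,0,4.3,0,0,-0.01]
    - [0,0,4.3,0,0,-0.01]
    - [0,0,4.3,0,0,-0.01]
    - [0,0,4.3,0,0,-0.01]
    - [0,0,4.3,0,0,-0.01]
    - [0,0,4.3,0,0,-0.01]

```text
time_s: 4.42
tcp_pos: [0.461, 0.2221, 0.1835]
eef_rot: [-3.058, -0.719, -0.001]
ft_force: [0.2, 0.3, 1.5]
opening: 0.0855
grasp_force: 0.0
```

Call:
jog_arm:
  commands:
    - [0,0,0,0,0,0]
    - [0,0,0,0,0,0]
    - [0,0,0,0,0,0]
    - [0,0,0,0,0,0]
    - [0,0,0,0,0,0]
    - [0,0,0,0,0,0]
    - [0,0,0,0,0,0]
    - [0,0,0,0,0,0]
    - [0,0,0,0,0,0]
    - [0,0,0,0,0,0]
  jaw: 0
  grip_force: 40

```text
time_s: 5.25
tcp_pos: [0.4609, 0.2221, 0.1834]
eef_rot: [3.058, 0.719, 0.0]
ft_force: [-1.3, -2.2, 5.0]
opening: 0.0557
grasp_force: 42.7
```

Call:
jog_arm:
  commands:
    - [0,0,-3,0,0,0]
    - [0,0,-6,0,0,0]
    - [0,0,-10,0,0,0]
    - [0,0,-14,0,0,0]
    - [0,0,-14,0,0,0]
    - [0,0,-14,0,0,0]
    - [0,0,-14,0,0,0]
    - [0,0,-14,0,0,0]
    - [0,0,-14,0,0,0]
    - [0,0,-14,0,0,0]

```text
time_s: 6.08
tcp_pos: [0.4606, 0.2219, 0.3219]
eef_rot: [3.058, 0.719, -0.004]
ft_force: [0.0, -0.2, -3.3]
opening: 0.0551
grasp_force: 44.6
```

```bash
python3 -c "
from look import *
s,i,p,d=shot('w4');print(s['tcp_pos'],s['eef_rot'],s['opening'],s['grasp_force']);boxes(i,p,d,[s['tcp_pos'][2]-.14,.054],.012);print(move(s,.527,-.012,s['tcp_pos'][2],-11))"
```

```text
[0.46057662 0.22185013 0.32188633] [ 3.05771853  0.71903371 -0.00385336] 0.05510335726001862 44.5708966255188
lid z 0.1813 rect [472.5 227.9] [102.5  80.9] 26.0 31793
lid z 0.0547 rect [525.9 -12.1] [ 57.3 121.7] 78.5 7434
(array([-4.480e+00,  2.389e+01,  1.000e-02]), array([0.001, 0.002, 0.654]))
```

Call:
jog_arm:
  commands:
    - [-11.7,18.3,0,0,0,0.66]
    - [-11.7,18.3,0,0,0,0.66]
    - [-11.7,18.3,0,0,0,0.66]
    - [-11.7,18.3,0,0,0,0.66]
    - [-11.7,18.3,0,0,0,0.66]
    - [-11.7,18.3,0,0,0,0.66]
    - [-11.7,18.3,0,0,0,0.66]
    - [-11.7,18.3,0,0,0,0.66]
    - [-11.7,18.3,0,0,0,0.66]
    - [-11.7,18.3,0,0,0,0.66]

```text
time_s: 6.97
tcp_pos: [0.4378, 0.0074, 0.3231]
eef_rot: [-3.126, 0.306, 0.0]
ft_force: [0.1, 0.3, -2.4]
opening: 0.0553
grasp_force: 44.5
```

Call:
jog_arm:
  commands:
    - [0,0,0,0,0,0]
    - [0,0,0,0,0,0]
    - [0,0,0,0,0,0]
    - [0,0,0,0,0,0]
    - [0,0,0,0,0,0]
    - [0,0,0,0,0,0]
    - [0,0,0,0,0,0]
    - [0,0,0,0,0,0]
    - [0,0,0,0,0,0]
    - [0,0,0,0,0,0]

```text
time_s: 7.8
tcp_pos: [0.4376, 0.0061, 0.3232]
eef_rot: [3.126, -0.311, 0.0]
ft_force: [0.3, 0.1, -1.5]
opening: 0.0554
grasp_force: 44.5
```

```bash
python3 -c "
from look import *
s,i,p,d=shot('w5');print(s['tcp_pos'],s['eef_rot'],s['opening'],s['grasp_force']);boxes(i,p,d,[.054]);print(move(s,.527,-.012,s['tcp_pos'][2],-11.3));print(get_state()['tcp_pos'])"
```

```text
[0.43764277 0.00608037 0.32321327] [ 3.12609081e+00 -3.11070339e-01  4.36645024e-05] 0.055443368503809536 44.46927219629288
lid z 0.0549 rect [530.8 -14.7] [55.4 91.2] 78.6 10363
(array([9.12, 0.01, 0.  ]), array([ 0.   , -0.   , -0.001]))
[0.4376478  0.00609242 0.32321589]
```

View pics/w5.png

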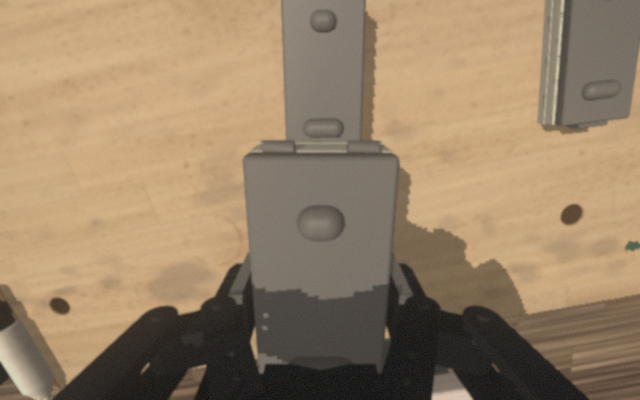

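Wrist view: the held box is upright, with its short lug at (320,222). Deep's lugs are visible at (323,20) and (323,128). Next I'll measure the lugs of both boxes in the tool frame.

```bash
cat >> look.py <<'E'
def lugs(i,d,z,yaw,c,R=.075,hi=.009):
    "lug blobs above a lid at height z near c; prints centre by blob mid-extent in box axes"
    W=cloud(i,d);m=((d>0)&(W[...,2]>z+.0028)&(W[...,2]<z+hi)&(np.hypot(W[...,0]-c[0],W[...,1]-c[1])<R)).astype(np.uint8)
    n,l,st,_=cv2.connectedComponentsWithStats(m);a=np.deg2rad(yaw);ux=np.array([np.cos(a),np.sin(a)]);uy=np.array([-ux[1],ux[0]])
    for k in range(1,n):
        if st[k,4]<80: continue
        P=W[l==k];t=P[:,:2]@ux;v=P[:,:2]@uy;f=lambda q:np.percentile(q,[2,98])
        b=f(t).mean()*ux+f(v).mean()*uy;print("lug",st[k,4],(b*1000).round(1),"ext",(np.diff(f(t))*1000).round(1),(np.diff(f(v))*1000).round(1),"px",st[k,:4])
E
python3 - <<'E'
from look import *
i=dict(np.load("pics/w5.npz"));p,d=i["p"],i["d"]
W=cloud(i,d);zh=np.median(W[185:195,290:350,2]);print("held lid z",zh)
print("held surface tilt: rows 165,245",W[165,300,2],W[245,350,2],W[245,285,2])
lugs(i,d,.0545,-11.4,(.527,-.012));lugs(i,d,zh,-11.4,(.4376,.0061))
# side edges of held & deep box: line mid in several rows
def edges(m,rows,z):
    q=[]
    for r in rows:
        x=np.where(m[r,230:420])[0]+230;q.append([(x.min()+x.max())/2,r])
    P=onplane(i,q,z);return P[:,:2]
g=grey(p)
for rows,z in ((range(40,110,10),.0545),(range(165,215,8),zh)):
    m=g&(abs(W[...,2]-z)<.008);P=edges(m,rows,z);v=P[-1]-P[0];print("mid",(P.mean(0)*1000).round(1),"dir",np.rad2deg(np.arctan2(-v[1],-v[0])).round(2))
E
```

```text
held lid z 0.18279042699250547
held surface tilt: rows 165,245 0.18152382314044274 0.18327524734708878 0.18331715674673255
lug 430 [562.8 -20.8] ext [11.7] [14.4] px [311   9  25  23]
lug 640 [494.   -7.8] ext [12.1] [25.9] px [304 119  40  19]
lug 1134 [473.2  -1.2] ext [10.7] [14.4] px [298 208  46  33]
lug 393 [444.9  39.1] ext [21.9] [12.4] px [215 283  39  59]
lug 381 [432.2 -23.8] ext [21.8] [6.5] px [387 284  26  58]
lug 199 [409.9  12.2] ext [2.7] [18.4] px [296 361  48   8]
mid [532.7 -15. ] dir -10.72
mid [485.4  -3.5] dir -11.93
```

Run:
```python
from look import *
for n in("w2","w3"):
    i=dict(np.load(f"pics/{n}.npz"));lugs(i,i["d"],.0428,26.4,(.461,.222),.05)
i=dict(np.load("pics/w4.npz"));d=i["d"];W=cloud(i,d);zh=np.median(W[185:195,290:350,2]);print(zh,d[190,320]);lugs(i,d,zh,26.4,(.461,.222),.05);lugs(i,d,.0545,-11,(.527,-.012),.05)
for n in("w3","w5"):
    i=dict(np.load(f"pics/{n}.npz"));W=cloud(i,i["d"]);col=W[120:175,320];print(n,np.c_[range(120,175,5),(col[::5]*1000).round(1)].tolist())
```

```text
lug 476 [493.4 237.4] ext [11.8] [14.5] px [286 151  28  22]
lug 647 [431.2 206.7] ext [11.5] [25.6] px [281 257  44  19]
lug 661 [493.5 237.6] ext [11.4] [14.7] px [304 179  34  25]
lug 820 [431.9 207.3] ext [10.1] [25.2] px [296 300  52  20]
0.18129104672718363 0.116165176
lug 1155 [493. 238.] ext [10.7] [14.4] px [299 209  46  32]
lug 370 [447.2 249.8] ext [21.9] [6.5] px [229 283  25  59]
lug 398 [475.7 192.7] ext [21.7] [11.7] px [387 283  39  56]
lug 231 [434.6 209.8] ext [3.1] [19.7] px [294 360  52   9]
lug 375 [494.7  -5.1] ext [11.7] [24.6] px [563 271  26  24]
w3 [[120.0, 521.0, 251.4, -0.4], [125.0, 518.5, 250.2, 1.3], [130.0, 515.8, 248.9, 0.6], [135.0, 515.5, 248.8, 23.4], [140.0, 515.3, 248.7, 41.5], [145.0, 513.2, 247.6, 41.8], [150.0, 511.2, 246.7, 42.9], [155.0, 509.1, 245.7, 43.8], [160.0, 506.9, 244.6, 43.6], [165.0, 504.7, 243.5, 43.6], [170.0, 502.5, 242.5, 43.7]]
w5 [[120.0, 517.1, -9.7, 293.3], [125.0, 497.3, -5.6, 62.0], [130.0, 493.8, -4.9, 61.3], [135.0, 490.3, -4.2, 61.3], [140.0, 497.2, -5.6, 141.1], [145.0, 497.2, -5.6, 156.4], [150.0, 497.3, -5.7, 170.1], [155.0, 497.4, -5.7, 181.5], [160.0, 495.8, -5.4, 182.3], [165.0, 494.0, -5.0, 182.1], [170.0, 492.3, -4.7, 182.5]]
```

Call:
jog_arm:
  commands:
    - [5,0.2,0,0,0,-0.008]
    - [9.2,0.2,1,0,0,-0.008]
    - [9.2,0.2,4,0,0,-0.008]
    - [9.2,0.2,6.8,0,0,-0.008]
    - [9.2,0.2,6.8,0,0,-0.008]
    - [9.2,0.2,6.8,0,0,-0.008]
    - [9.2,0.2,6.8,0,0,-0.008]
    - [9.2,0.2,6.8,0,0,-0.008]
    - [9.2,0.2,6.8,0,0,-0.008]
    - [9.2,0.2,6.8,0,0,-0.008]

```text
time_s: 8.68
tcp_pos: [0.5277, -0.0139, 0.2566]
eef_rot: [-3.127, 0.298, -0.004]
ft_force: [0.4, -0.9, -2.3]
opening: 0.0554
grasp_force: 44.3
```

```bash
python3 -c "
from look import *
s=get_state();print(s['tcp_pos'],s['eef_rot'],s['joint_vel'].round(3));print(move(s,.5271,-.014,.2374,-10.9))
s,i,p,d=shot('t6','top')"
```

```text
[ 0.52766734 -0.01387465  0.25660742] [-3.12733641  0.29826493 -0.00362213] [ 0.     0.007  0.003  0.002  0.004 -0.005 -0.001]
(array([-0.06,  0.02,  1.92]), array([-0.   , -0.002,  0.   ]))
```

Call:
jog_arm:
  commands:
    - [-0.05,0,0.5,0,0,0]
    - [-0.05,0,0.9,0,0,0]
    - [-0.05,0,1.2,0,0,0]
    - [-0.05,0,1.4,0,0,0]
    - [-0.05,0,1.6,0,0,0]
    - [-0.05,0,1.8,0,0,0]
    - [-0.05,0,1.9,0,0,0]
    - [-0.05,0,1.9,0,0,0]
    - [-0.05,0,1.9,0,0,0]
    - [-0.05,0,1.9,0,0,0]

```text
time_s: 9.57
tcp_pos: [0.5269, -0.0138, 0.2374]
eef_rot: [3.127, -0.298, 0.001]
ft_force: [-6.5, -0.7, 15.8]
opening: 0.0551
grasp_force: 46.6
```

Call:
jog_arm:
  commands:
    - [0,0,0,0,0,0]
    - [0,0,0,0,0,0]
    - [0,0,0,0,0,0]
    - [0,0,0,0,0,0]
    - [0,0,0,0,0,0]
    - [0,0,0,0,0,0]
    - [0,0,0,0,0,0]
    - [0,0,0,0,0,0]
    - [0,0,0,0,0,0]
    - [0,0,0,0,0,0]
  jaw: 1

```text
time_s: 10.4
tcp_pos: [0.5269, -0.0139, 0.2362]
eef_rot: [3.127, -0.298, -0.0]
ft_force: [0.9, -0.0, -0.1]
opening: 0.0853
grasp_force: 0.0
```

Call:
jog_arm:
  commands:
    - [0,0,-3,0,0,0]
    - [0,0,-7,0,0,0]
    - [0,0,-10,0,0,0]
    - [0,0,-10,0,0,0]
    - [0,0,-10,0,0,0]
    - [0,0,-10,0,0,0]
    - [0,0,-10,0,0,0]
    - [0,0,-10,0,0,0]
    - [0,0,-10,0,0,0]
    - [0,0,-10,0,0,0]

```text
time_s: 11.23
tcp_pos: [0.5268, -0.0139, 0.3355]
eef_rot: [3.127, -0.298, -0.002]
ft_force: [-0.0, 0.5, 0.1]
opening: 0.0857
grasp_force: 0.0
```

```bash
cat > chk.py <<'E'
from look import *
import sys
def plane(name,c,z):
    s,i,p,d=shot(name);print(s["tcp_pos"],s["eef_rot"]);W=cloud(i,d)
    boxes(i,p,d,[z]);lugs(i,d,z+.0008,-10.9,c,.055)
    m=grey(p)&(abs(W[...,2]-z)<.004)&(np.hypot(W[...,0]-c[0],W[...,1]-c[1])<.065)
    A=W[m];a=np.deg2rad(-10.9);t=(A[:,:2]-c)@np.array([[np.cos(a),-np.sin(a)],[np.sin(a),np.cos(a)]])
    k=np.linalg.lstsq(np.c_[t,np.ones(len(t))],A[:,2],rcond=None)[0];print("tilt mm per 120x,56y:",k[0]*120,k[1]*56,"z mm",k[2]*1000,len(t))
    return s
E
python3 -c "
from chk import *
s=plane('w7',(.5284,-.0143),.096);print(move(s,.515,-.2286,.34,-4))"
```

```text
[ 0.52681897 -0.0138791   0.3354831 ] [ 3.12729219e+00 -2.98341976e-01 -2.16891271e-03]
lid z 0.097 rect [526.7 -13.7] [ 54.8 123.7] 78.9 12000
lug 385 [562.4 -20.8] ext [11.2] [14.9] px [308 157  26  20]
lug 537 [494.   -7.6] ext [11.2] [25.2] px [301 253  39  17]
tilt mm per 120x,56y: -0.27481661648137146 -0.0034976013662996186 z mm 96.98437779610855 11669
(array([ 2.9 , 21.31, -0.45]), array([ 0.   ,  0.001, -0.12 ]))
```

View pics/w7.png

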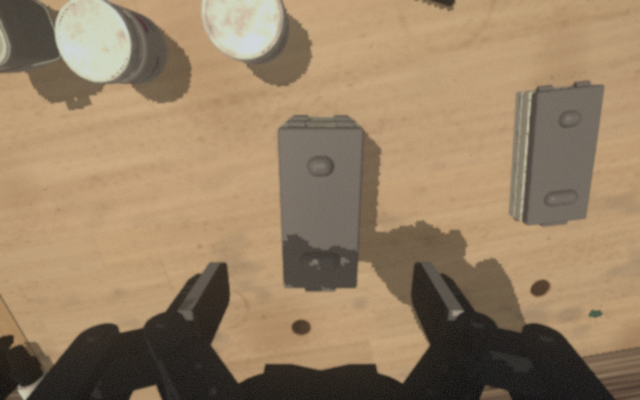

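Mid is seated flat: its lid reads 97.0 mm (expected 96 plus the sensor's +0.9 mm bias) with no tilt. The lugs line up with deep's. Low is at (560,155) in this view, so I'll go above it.

Call:
jog_arm:
  commands:
    - [0.8,4.1,0,0,0,-0.12]
    - [2,12,0,0,0,-0.12]
    - [2.9,21.3,3,0,0,-0.12]
    - [2.9,21.3,6,0,0,-0.12]
    - [2.9,21.3,11,0,0,-0.12]
    - [2.9,21.3,11,0,0,-0.12]
    - [2.9,21.3,11,0,0,-0.12]
    - [2.9,21.3,11,0,0,-0.12]
    - [2.9,21.3,11,0,0,-0.12]
    - [2.9,21.3,11,0,0,-0.12]

```text
time_s: 12.12
tcp_pos: [0.5164, -0.2267, 0.2278]
eef_rot: [-3.139, 0.107, -0.004]
ft_force: [0.6, 0.4, 1.1]
opening: 0.0855
grasp_force: 0.0
```

```bash
python3 -c "
from look import *
s,i,p,d=shot('w8');print(s['tcp_pos'],s['eef_rot']);boxes(i,p,d,[.0325]);lugs(i,d,.033,-4,(.515,-.2286),.055);print(move(s,.515,-.2286,.183,-4))"
```

```text
[ 0.51638034 -0.22668464  0.22775916] [-3.13918163  0.10682684 -0.0035451 ]
lid z 0.033 rect [ 512.8 -228.4] [ 55.  123.1] 86.1 17716
lug 556 [ 549.3 -231.2] ext [11.1] [14.6] px [309 179  32  24]
lug 734 [ 481.  -226.5] ext [10.4] [25.5] px [301 293  48  19]
(array([-0.13,  0.2 ,  4.48]), array([-0.001, -0.002,  0.002]))
```

Call:
jog_arm:
  commands:
    - [-0.1,0.2,0,0,0,0]
    - [-0.1,0.2,2,0,0,0]
    - [-0.1,0.2,4.7,0,0,0]
    - [-0.1,0.2,4.7,0,0,0]
    - [-0.1,0.2,4.7,0,0,0]
    - [-0.1,0.2,4.7,0,0,0]
    - [-0.1,0.2,4.7,0,0,0]
    - [-0.1,0.2,4.7,0,0,0]
    - [-0.1,0.2,4.7,0,0,0]
    - [-0.1,0.2,4.7,0,0,0]

```text
time_s: 13.0
tcp_pos: [0.5142, -0.2306, 0.1799]
eef_rot: [3.139, -0.111, 0.002]
ft_force: [-0.7, 0.1, -0.5]
opening: 0.0853
grasp_force: 0.0
```

Call:
jog_arm:
  commands:
    - [0,0,0,0,0,0]
    - [0,0,0,0,0,0]
    - [0,0,0,0,0,0]
    - [0,0,0,0,0,0]
    - [0,0,0,0,0,0]
    - [0,0,0,0,0,0]
    - [0,0,0,0,0,0]
    - [0,0,0,0,0,0]
    - [0,0,0,0,0,0]
    - [0,0,0,0,0,0]
  jaw: 0
  grip_force: 40

```text
time_s: 13.83
tcp_pos: [0.5141, -0.2304, 0.1794]
eef_rot: [3.14, -0.11, 0.0]
ft_force: [-1.3, -0.0, 5.6]
opening: 0.0548
grasp_force: 43.1
```

Call:
jog_arm:
  commands:
    - [0,0,-3,0,0,0]
    - [0,0,-6,0,0,0]
    - [0,0,-10,0,0,0]
    - [0,0,-14,0,0,0]
    - [0,0,-18,0,0,0]
    - [0,0,-18,0,0,0]
    - [0,0,-18,0,0,0]
    - [0,0,-18,0,0,0]
    - [0,0,-18,0,0,0]
    - [0,0,-18,0,0,0]

```text
time_s: 14.67
tcp_pos: [0.5135, -0.2303, 0.3573]
eef_rot: [-3.139, 0.11, 0.005]
ft_force: [0.3, -0.2, -1.8]
opening: 0.0549
grasp_force: 43.5
```

```bash
python3 -c "
from look import *
s,i,p,d=shot('w9');print(s['tcp_pos'],s['eef_rot'],s['opening']);print(move(s,.439,.003,s['tcp_pos'][2],-10.9))"
```

```text
[ 0.51347082 -0.2303459   0.35733481] [-3.13856296  0.11021525  0.00498072] 0.05491438191300007
(array([ -9.07, -22.75,   0.05]), array([-0.001,  0.003,  0.12 ]))
```

Call:
jog_arm:
  commands:
    - [-9.1,-22.8,0,0,0,0.12]
    - [-9.1,-22.8,0,0,0,0.12]
    - [-9.1,-22.8,0,0,0,0.12]
    - [-9.1,-22.8,0,0,0,0.12]
    - [-9.1,-22.8,0,0,0,0.12]
    - [-9.1,-22.8,0,0,0,0.12]
    - [-9.1,-22.8,0,0,0,0.12]
    - [-9.1,-22.8,0,0,0,0.12]
    - [-9.1,-22.8,0,0,0,0.12]
    - [-9.1,-22.8,0,0,0,0.12]

```text
time_s: 15.55
tcp_pos: [0.4395, 0.0022, 0.3588]
eef_rot: [3.127, -0.301, -0.001]
ft_force: [0.4, 0.0, -1.4]
opening: 0.0552
grasp_force: 43.5
```

Call:
jog_arm:
  commands:
    - [0,0,0,0,0,0]
    - [0,0,0,0,0,0]
    - [0,0,0,0,0,0]
    - [0,0,0,0,0,0]
    - [0,0,0,0,0,0]
    - [0,0,0,0,0,0]
    - [0,0,0,0,0,0]
    - [0,0,0,0,0,0]
    - [0,0,0,0,0,0]
    - [0,0,0,0,0,0]

```text
time_s: 16.38
tcp_pos: [0.4392, 0.0034, 0.3592]
eef_rot: [3.127, -0.298, 0.0]
ft_force: [-0.8, 0.1, -1.8]
opening: 0.055
grasp_force: 43.5
```

```bash
python3 -c "
from look import *
s,i,p,d=shot('w10');print(s['tcp_pos'],s['eef_rot'],s['opening']);W=cloud(i,d)
zh=np.median(W[185:195,290:350,2]);print('held z',zh,[W[r,c,2].round(4) for r,c in((175,320),(245,350),(245,285))])
lugs(i,d,.0968,-10.9,(.528,-.014),.055);lugs(i,d,zh,-10.9,s['tcp_pos'][:2],.06)"
```

```text
[0.43923229 0.00342523 0.3592061 ] [ 3.12735861e+00 -2.98372692e-01  5.52857278e-05] 0.054988019384688
held z 0.21273922431689188 [np.float64(0.2121), np.float64(0.213), np.float64(0.2123)]
lug 447 [562.  -20.6] ext [11.6] [14.1] px [309  12  25  23]
lug 644 [493.2  -7.4] ext [11.8] [25.5] px [301 124  41  19]
lug 1052 [474.1  -3.3] ext [11.] [14.8] px [299 205  44  32]
lug 419 [446.5  37. ] ext [21.5] [13.5] px [216 275  41  53]
lug 419 [433.7 -29.9] ext [21.5] [13.4] px [384 275  41  53]
lug 746 [408.9   9.3] ext [5.5] [24.6] px [290 352  62  17]
```

View pics/w10.png

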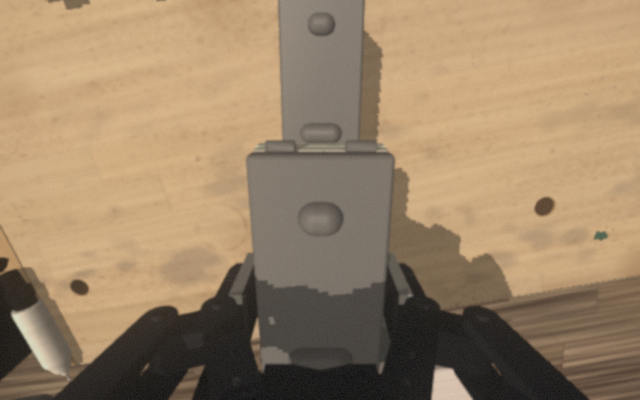

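Held low box: its short lug is at (320,218), and mid's lugs are at (321,23) and (321,133). The alignment is good, so I'll go above.

Call:
jog_arm:
  commands:
    - [4,0,0,0,0,0]
    - [8,0,0,0,0,0]
    - [8.95,0,2,0,0,0]
    - [8.95,0,4,0,0,0]
    - [8.95,0,6.4,0,0,0]
    - [8.95,0,6.4,0,0,0]
    - [8.95,0,6.4,0,0,0]
    - [8.95,0,6.4,0,0,0]
    - [8.95,0,6.4,0,0,0]
    - [8.95,0,6.4,0,0,0]

```text
time_s: 17.27
tcp_pos: [0.5276, -0.0134, 0.2967]
eef_rot: [-3.127, 0.299, -0.004]
ft_force: [-0.5, -0.5, -0.1]
opening: 0.0552
grasp_force: 43.4
```

```bash
python3 -c "
from look import *
s=get_state();print(s['tcp_pos'],s['eef_rot'],s['joint_vel'].round(3));print(move(s,.5270,-.0139,.2756,-10.9))"
```

```text
[ 0.52755346 -0.01344326  0.29667722] [-3.12724518  0.29853582 -0.00391197] [-0.002  0.003  0.002  0.007  0.    -0.005 -0.001]
(array([-0.05,  0.06,  2.11]), array([-0.   , -0.002, -0.   ]))
```

Call:
jog_arm:
  commands:
    - [-0.05,0.05,0.5,0,0,0]
    - [-0.05,0.05,1,0,0,0]
    - [-0.05,0.05,1.3,0,0,0]
    - [-0.05,0.05,1.5,0,0,0]
    - [-0.05,0.05,1.7,0,0,0]
    - [-0.05,0.05,1.9,0,0,0]
    - [-0.05,0.05,2.1,0,0,0]
    - [-0.05,0.05,2.1,0,0,0]
    - [-0.05,0.05,2.1,0,0,0]
    - [-0.05,0.05,2.1,0,0,0]

```text
time_s: 18.1
tcp_pos: [0.5265, -0.0138, 0.2754]
eef_rot: [3.127, -0.298, 0.001]
ft_force: [-5.6, -0.7, 15.9]
opening: 0.0555
grasp_force: 45.5
```

The seated height has been reached, so I'll release and retreat.

Call:
jog_arm:
  commands:
    - [0,0,0,0,0,0]
    - [0,0,0,0,0,0]
    - [0,0,0,0,0,0]
    - [0,0,0,0,0,0]
    - [0,0,0,0,0,0]
    - [0,0,0,0,0,0]
    - [0,0,0,0,0,0]
    - [0,0,0,0,0,0]
    - [0,0,0,0,0,0]
    - [0,0,0,0,0,0]
  jaw: 1

```text
time_s: 18.93
tcp_pos: [0.5265, -0.0139, 0.2742]
eef_rot: [3.127, -0.299, 0.0]
ft_force: [0.4, -0.3, -0.1]
opening: 0.0849
grasp_force: 0.0
```

Call:
jog_arm:
  commands:
    - [0,0,-3,0,0,0]
    - [0,0,-6,0,0,0]
    - [0,0,-10,0,0,0]
    - [0,0,-10,0,0,0]
    - [0,0,-10,0,0,0]
    - [0,0,-10,0,0,0]
    - [0,0,-10,0,0,0]
    - [0,0,-10,0,0,0]
    - [0,0,-10,0,0,0]
    - [0,0,-10,0,0,0]

```text
time_s: 19.77
tcp_pos: [0.5264, -0.0139, 0.3734]
eef_rot: [3.127, -0.298, -0.002]
ft_force: [-0.3, -0.4, -0.8]
opening: 0.0855
grasp_force: 0.0
```

```bash
python3 -c "
from chk import *
plane('w11',(.5280,-.0142),.128);shot('s11','scene')
a=cv2.imread('pics/s11.png')[130:290,180:420];cv2.imwrite('pics/s11c.png',cv2.resize(a,(800,533)))"
```

```text
[ 0.52640925 -0.01391496  0.37341993] [ 3.12734241e+00 -2.98195076e-01 -2.30954964e-03]
lid z 0.129 rect [526.  -13.8] [ 54.8 123.4] 79.1 11423
lug 372 [561.3 -20.4] ext [11.6] [14.7] px [308 156  25  20]
lug 526 [492.7  -7.5] ext [11.6] [25.8] px [301 250  39  17]
tilt mm per 120x,56y: -0.18751775420545144 -0.02392761954043121 z mm 128.99565936643046 11020
```

View pics/s11c.png

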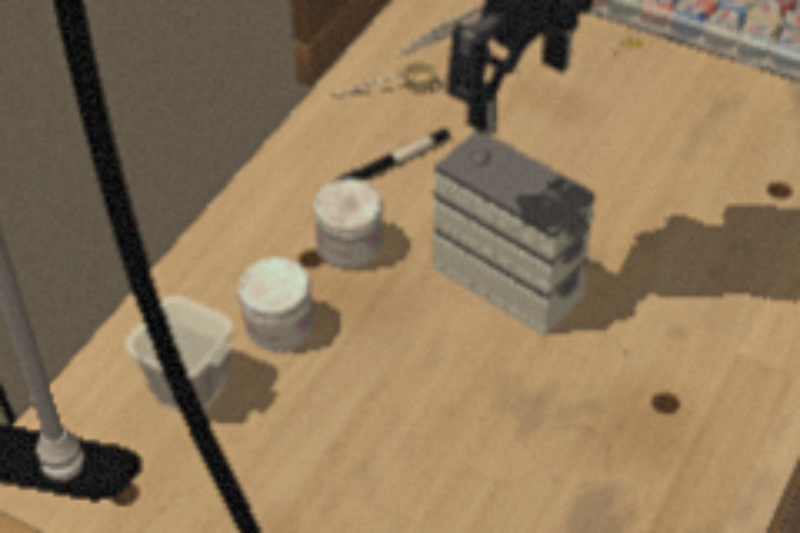

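The three boxes stand as one flush stack around (515,230). The top lid reads 129.0 mm (128 plus the 0.9 mm bias) and is level. The jars and tub are in place and the gripper is clear.

```bash
python3 -c "
from plant import *
print(close_job())"
```

```text
the job is handed in; nothing more can be done
None
```

The three boxes are stacked with deep at the bottom, mid in the middle and low on top, latch ends together and each seated flat; the jars and tub were left alone, and the job was handed in at about 20 s.

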